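End the incubator run and open it

ROBOT

A 6-joint arm with a two-finger parallel gripper is mounted at the origin on the work surface. World frame = base frame: x ahead of the robot, y to its left, z up, the work surface at z = 0. Lengths are in mm, angles in rad, forces in N, time in s.
With the tool pointing down it reaches from about 425 to 950 mm from the base axis. Payload 3.5 kg.
Tool frame: the origin (TCP) lies between the finger pads; the fingertips stand 8 mm ahead of it and the grasp point (between the pads) lies 11 mm behind it (arm.nose_length is the distance from the TCP to the fingertips, in mm); z points along the fingers, y is the line along which they close (so a half turn about z gives the same grasp; the last joint's range is limited). The gripper opens to 85 mm and grips with 20 to 120 N. Pads are 22 mm wide; open, the fingers measure 114 mm over their backs; the gripper's body (76 mm by 85 mm) begins 54 mm behind the grasp point. The pads swing forward as they close: fully open they stand 13 mm farther back than shut.
Start: joints at [1.035, 0.286, 1.577, -0, 1.279, -0.15], TCP at [253.966, 625.386, 239.325] pointing down, gripper open.
Joint ranges: [-2.77, 2.77], [-0.9, 2.22], [0.21, 2.48], [-1.53, 4.67], [0.24, 2.81], [-2.84, 2.84]. Speed limits (rad/s): [2.79, 2.79, 3.14, 3.14, 3.14, 3.14].

INTERFACE

Orientations are given as a rotation vector (axis times angle).
In Python, from bench import arm, vision, workorder gives the robot as it stands. The module is installed in compiled form; this text tells all that it offers.
- The arm moves only by the tool send_rows, never from a script. Its argument "rows" is a list that holds one entry, the list of rows, each a list of 7 numbers: the shift along the tool's x, y, z in units of 0.05 m (1.0 is 0.05 m), then the turn, a rotation vector about the tool's x, y, z in units of 0.12 rad (1.0 is 0.12 rad), then the opening, from -1 (shut) to 1 (fully open). In form: [[[dx, dy, dz, ax, ay, az, grip], ...]]. A call has 1 to 12 rows; each row shifts and turns the commanded pose from where the row before left it, along the tool's axes as they then stand; what a row does not reach is not made up. A row lasts 1/10 s, in which the tool goes at most 50 mm and 8.59 degrees, less where a joint would pass 70% of its speed; a pose out of reach is approached as far as the arm can. A call with a number of a shift or a turn outside -1 to 1 is refused whole. A call with a gripper value outside its range is refused whole. The fingers move at their own pace and stop on an object; "newtons" is the grip in N (left out, the last holds). Time passes only in rows, so rows that do not move let the fingers close. It gives the time, the measured TCP pose, the force, the opening and the grip force at its end, in the units of the state.
- arm.get_state(): the state, without advancing time (a new reading comes with each control period).
- vision.capture(name): name is "scene" or "top" or "wrist"; returns (picture, depth): 480x640x3 uint8, red, green, blue; 480x640 float32, mm along the optical axis (not along the pixel's ray), 0 where there is no reading.
- vision.camera_params(name): a dict with "camera_matrix" (3x3 intrinsics, pixels), "pose" (4x4, takes a point from camera to world coordinates). Camera axes: x right, y up, looking along -z (the intrinsics and any distortion apply to the point x, -y, -z); pixel columns grow to the right and rows downward; lengths in mm; the calibration is good to about 2 mm. A picture is of the moment at which its call begins: read the wrist's pose just before it. camera_params takes no time and is no camera call; for the wrist camera it gives the pose at the moment of the call.
- workorder.sign_off(): hands the job in; it is judged then, once.
The state is a dict: "clock": time; "joint_positions": joint angles; "qd": joint speeds; "joint_torque": joint torques, N m; "position": TCP position; "tcp_rot": TCP orientation; "force": force on the tool from outside, world axes, zero at the start; "moment": the same for the moment, N m; "gripper_width": finger opening in mm; "finger_force": force on a finger pad.
Only numpy, scipy, OpenCV 4.12 (cv2) and the standard library are available. Lean on these libraries where they do the work, as an engineer would, in place of code of your own. Each camera call takes 0.05 s, during which the arm holds its last target. There are 200 camera calls.

TASK

End the run on the bench incubator so that its samples can be taken out: on the control pad press the square key, then the round key, then the long bar key, fully down and one at a time, and never press the triangular start key. Then swing the latch lever a quarter turn off the lid, so that it lies along the incubator's front edge, and raise the lid by its handle to at least 60 degrees, where it stays by itself. Leave the other things on the bench where they are.

Things in the scene. Friction and masses are not known exactly. Their poses are not given: they have to be found in the camera images.
- incubator: beige bench incubator, a box 216 mm deep (x from -70 to +146 mm of its origin), 230 mm wide (y +-115 mm), 85 mm high, fixed to the bench. Origin at the level of the bench, 70 mm behind its front face, mid-width; x points from front to back, y to its left seen from the front, z up. A solid deck 58 mm deep at the front, then a chamber closed by the lid
- latch (a joint): latch lever, turning level about an upright pivot on the front deck (at x -40, y +30 mm of the incubator). 0: it points back (+x) and lies across the lid, holding it down; grows as the lever swings towards the incubator's +y; 1.57: it lies along the front deck's edge; stop at 1.7. Stays where left. Clear of the lid from 1.4. Dark steel bar 95 x 20 x 10 mm, underside 100 mm above the bench
- latch_knob (a point): top centre of the latch's black upright knob, diameter 20 mm, 36 mm tall above the bar, 80 mm from the pivot; 145 mm above the bench
- latch_hinge (a point): point on the latch's pivot axis (upright)
- lid (a joint): lid, hinged along its back edge; 0 closed flat, grows as its front edge rises, 1.6 stop. A stiff hinge: it stays where it is left, about 4 N at the handle lifts it
- lid_handle (a point): middle of the lid's steel handle bar: round, 14 mm thick, along the incubator's y, 80 mm between its two posts' centres, 36 mm above the lid's top face; 120 mm in front of the hinge axis, 22 mm behind the lid's front edge, 50 mm to the -y side of mid-width. Its frame turns with the lid
- lid_hinge (a point): middle of the lid's hinge axis, which runs along the incubator's y, 85 mm above the bench. The lid is a plate 142 x 206 x 12 mm above it
- keypad: beige control pad of the incubator, 200 x 190 x 30 mm, fixed to the bench, carrying four grey-white keys in two rows of two (about 86 mm apart in x, 88 mm in y), in any order. Origin at the centre of its underside, z up
- key_square (a joint): travel of the square key: 0 up, 0.006 m fully down; springs back; 5 N takes it fully down
- key_square_top (a point): centre of the top of the square key: square cap, 48 x 48 mm; all four keys stand 52 mm above the bench when up, their caps 12 mm above the black surround (74 x 80 mm)
- key_round (a joint): travel of the round key: 0 up, 0.006 m fully down; springs back; 5 N takes it fully down
- key_round_top (a point): centre of the top of the round key: round cap, diameter 52 mm; all four keys stand 52 mm above the bench when up, their caps 12 mm above the black surround (74 x 80 mm)
- key_bar (a joint): travel of the bar key: 0 up, 0.006 m fully down; springs back; 5 N takes it fully down
- key_bar_top (a point): centre of the top of the bar key: long narrow bar cap, 22 x 70 mm, long along the keypad's y; all four keys stand 52 mm above the bench when up, their caps 12 mm above the black surround (74 x 80 mm)
- key_triangle (a joint): travel of the triangle key: 0 up, 0.006 m fully down; springs back; 5 N takes it fully down
- key_triangle_top (a point): centre of the top of the triangle key: triangular cap (the start key), 59 mm sides; all four keys stand 52 mm above the bench when up, their caps 12 mm above the black surround (74 x 80 mm)
- timer: bystander: small white timer with a dark display, 95 x 60 x 18 mm, lying flat. Origin at the centre of its underside
- tip_box: bystander: box of pipette tips, maroon with a clear top, 120 x 85 x 75 mm. Origin at the centre of its underside
- pipette: bystander: blue hand pipette lying down, 240 mm long, along its x. Origin at the centre of its underside
- tube_rack: bystander: white open tube rack with capped tubes, 110 x 200 mm, 82 mm high. Origin at the centre of its underside
- reagent: bystander: screw-top jar, diameter 66 mm, 130 mm high. Origin at the centre of its underside
- marker: bystander: black marker pen lying along its x, 18 mm thick, 138 mm long. Origin midway along it

How it is judged:
By the outcome, as a careful person would: the job done as asked, in the order asked, and still so for the second after the job is handed in, with the robot touching nothing.
It also fails if it takes over 72 s, if anything falls off the work surface, if the arm or the gripper's body presses on something with over 40 N, if the wrist force passes 120 N, or if a joint passes its speed limit or range.

## Working session

There is one attempt and no reset: what is moved stays moved. The work goes in short steps, Python scripts to look and compute and a tool call to move; the robot and the scene stay as the last step left them, time stands still between calls to the robot, and variables do not carry over. Pictures are saved under pics/ and viewed, at most 13 in all, crops included, and the job is handed in when it is done.

Besides the shell and the picture viewer there is one more tool, called after ">>>" by a JSON object that holds its "api" and its "payload". send_rows: Moves the arm, as the interface text tells. Its arguments: {"type":"object","properties":{"rows":{"type":"array"},"newtons":{"type":"number"}},"required":["rows"]}

```bash
mkdir -p pics
cat > h.py <<'E'
import numpy as np, cv2
from bench import arm, vision, workorder
from scipy.spatial.transform import Rotation as R
def shot(n,f):
    p=vision.camera_params(n); im,d=vision.capture(n)
    np.savez(''+f+'.npz',im=im,d=d,K=p['camera_matrix'],T=p['pose'])
    cv2.imwrite('pics/'+f+'.png',im[:,:,::-1]); return im,d
def load(f):
    z=np.load(''+f+'.npz'); return z['im'],z['d'],z['K'],z['T']
def onplane(uv,z,K,T):
    uv=np.atleast_2d(np.array(uv,float)); r=np.c_[(uv[:,0]-K[0,2])/K[0,0],-(uv[:,1]-K[1,2])/K[1,1],-np.ones(len(uv))]@T[:3,:3].T
    return T[:3,3]+r*((z-T[2,3])/r[:,2])[:,None]
def cloud(d,K,T):
    v,u=np.mgrid[:480,:640]; P=np.stack([(u-K[0,2])/K[0,0]*d,-(v-K[1,2])/K[1,1]*d,-d],-1)
    return P@T[:3,:3].T+T[:3,3]
E
python3 - <<'E'
from h import *
for n in ('top','scene'):
    shot(n,n+'1'); p=vision.camera_params(n); print(n,p['camera_matrix'].tolist(),np.round(p['pose'],3).tolist(),[k for k in p])
s=arm.get_state(); print({k:np.round(v,3).tolist() for k,v in s.items()})
E
```

```text
top [[459.87834539903224, 0.0, 316.8803924187909], [0.0, 459.87834539903224, 225.20894688763875], [0.0, 0.0, 1.0]] [[-0.007, 0.998, -0.058, 519.68], [-1.0, -0.007, 0.003, -0.487], [0.003, 0.058, 0.998, 1597.247], [0.0, 0.0, 0.0, 1.0]] ['camera_matrix', 'pose']
scene [[531.1811960180496, 0.0, 312.366026213305], [0.0, 531.1811960180496, 238.04804741864322], [0.0, 0.0, 1.0]] [[-0.356, -0.507, 0.785, 2002.169], [0.934, -0.211, 0.288, 499.353], [0.02, 0.836, 0.549, 1085.9], [0.0, 0.0, 0.0, 1.0]] ['camera_matrix', 'pose']
{'clock': 0.1, 'joint_positions': [1.035, 0.287, 1.578, -0.0, 1.279, -0.15], 'qd': [-0.001, 0.001, -0.004, -0.001, 0.001, -0.001], 'joint_torque': [0.0, -40.729, -29.37, -0.0, 0.003, 0.0], 'position': [253.678, 624.89, 238.062], 'tcp_rot': [-0.602, -3.083, 0.003], 'force': [-0.127, 0.269, -0.072], 'moment': [-0.049, -0.021, 0.072], 'finger_force': 0.0, 'gripper_width': 85.16}
```

View pics/top1.png

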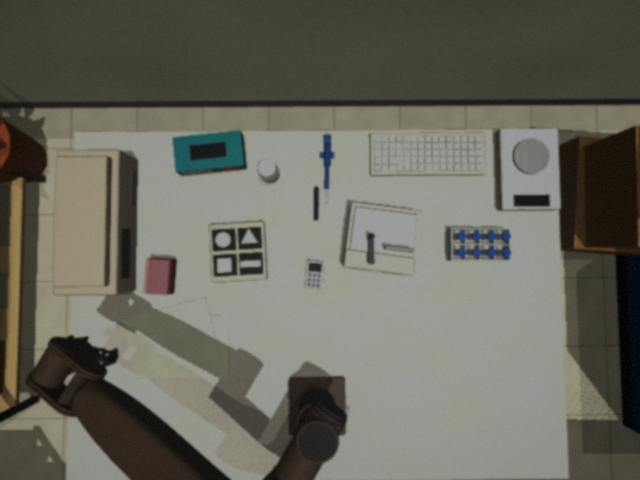

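View pics/scene1.png

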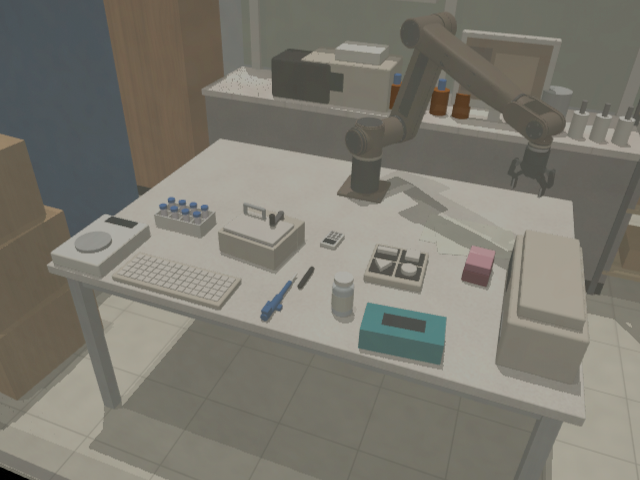

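The top view shows the keypad around (238,251): round upper left (223,240), triangle upper right (249,238), square lower left (223,265), bar lower right (250,264). The incubator is around (380,238), with the latch near (371,247) and the handle near (398,247). The scene view agrees. Next I'll enlarge the area and take key contours.

Run:
```python
from h import *
im,d,K,T=load('top1')
c=im[190:290,200:430]; cv2.imwrite('pics/crop1.png',cv2.resize(c,None,fx=3.4,fy=3.4,interpolation=cv2.INTER_CUBIC)[:,:,::-1])
g=cv2.cvtColor(im,cv2.COLOR_RGB2GRAY)
# keycaps: bright blobs inside pad
roi=g[215:290,203:275]; big=cv2.resize(roi,None,fx=8,fy=8,interpolation=cv2.INTER_CUBIC)
t,m=cv2.threshold(big,0,255,cv2.THRESH_OTSU); print('otsu',t)
cs,h=cv2.findContours(m,cv2.RETR_CCOMP,cv2.CHAIN_APPROX_NONE)
for i,k in enumerate(cs):
    a=cv2.contourArea(k)
    if a<1500: continue
    M=cv2.moments(k); u,v=M['m10']/M['m00']/8-.4375+203,M['m01']/M['m00']/8-.4375+215
    p=onplane([u,v],52,K,T)[0]; p2=onplane([u,v],40,K,T)[0]
    (rc,rs,ra)=cv2.minAreaRect(k)
    print('hole' if h[0][i][3]>=0 else 'out',round(a/64,1),np.round([u,v],1),np.round(p[:2],1),np.round(p2[:2],1),np.round(np.array(rs)/8,1),round(ra,1))
C=cloud(d,K,T)
for uv in [(223,240),(249,238),(223,265),(250,264),(380,225),(371,240),(371,262),(398,247),(390,247),(380,264),(410,268)]: print(uv,np.round(C[uv[1],uv[0]],0))
```

```text
otsu 99.0
out 197.8 [223.8 265. ] [478.2 307.3] [477.9 309.7] [14.5 14.7] 87.3
out 178.5 [222.5 239.3] [564.2 312. ] [564.5 314.4] [15.1 15.1] 45.0
out 126.4 [248.7 237.7] [569.  224.1] [569.4 225.9] [13.7 15.3] 86.8
out 5381.6 [238.5 252. ] [521.2 258.3] [521.2 260.3] [74.9 71.9] 90.0
hole 523.2 [224.7 264.7] [479.  304.2] [478.7 306.6] [22.5 24.6] 87.2
hole 387.8 [251. 263.] [484.1 216.3] [483.8 218. ] [22.6 24.4] 86.5
hole 520.9 [223.5 239.4] [563.8 308.9] [564.2 311.3] [22.5 24.3] 86.5
hole 513.4 [249.3 237.8] [568.6 222.1] [569.  223.8] [22.3 24.2] 86.3
(223, 240) [562. 310.  54.]
(249, 238) [568. 224.  47.]
(223, 265) [478. 310.  50.]
(250, 264) [481. 219.  54.]
(380, 225) [ 606. -211.  101.]
(371, 240) [ 557. -180.  108.]
(371, 262) [ 486. -178.  114.]
(398, 247) [ 533. -262.  137.]
(390, 247) [ 534. -236.  141.]
(380, 264) [ 478. -212.   76.]
(410, 268) [ 465. -308.   90.]
```

View pics/crop1.png

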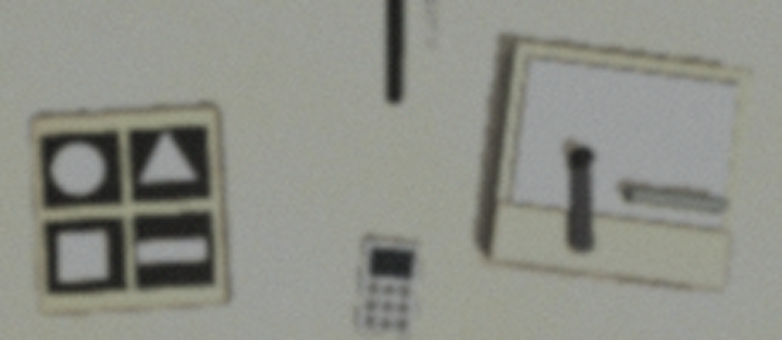

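```bash
cat >> h.py <<'E'
def rel(p,yaw,R0=None,p0=None):
    """tool-frame moves (units) to TCP p, tool down with tool y at world angle yaw"""
    s=arm.get_state(); R0=R.from_rotvec(s['tcp_rot']) if R0 is None else R0; p0=s['position'] if p0 is None else p0
    y=np.array([np.cos(yaw),np.sin(yaw),0]); z=np.array([0,0,-1.]); x=np.cross(y,z)
    Rt=R.from_matrix(np.c_[x,y,z]); w=(R0.inv()*Rt).as_rotvec()
    d=np.array(p)-p0
    print('turn units',np.round(w/.12,2),'shift in target axes',np.round(Rt.inv().apply(d)/50,2))
E
python3 - <<'E'
from h import *
print(arm.nose_length)
rel([478,307,150],np.pi/2+.055); rel([521,263,230],np.pi/2+.055)
E
```

```text
8.0
turn units [-0.02 -0.01 -3.67] shift in target axes [-4.13 -6.59  1.76]
turn units [-0.02 -0.01 -3.67] shift in target axes [-4.94 -7.52  0.16]
```

>>> {"api": "send_rows", "payload": {"rows": [[[0, 0, 0, 0, 0, -0.92, -1], [0, 0, 0, 0, 0, -0.92, -1], [0, 0, 0, 0, 0, -0.92, -1], [0, 0, 0, 0, 0, -0.91, -1], [-0.55, -0.8, 0, 0, 0, 0, -1], [-0.55, -0.8, 0, 0, 0, 0, -1], [-0.55, -0.8, 0, 0, 0, 0, -1], [-0.55, -0.8, 0, 0, 0, 0, -1], [-0.55, -0.8, 0, 0, 0, 0, -1], [-0.55, -0.8, 0, 0, 0, 0, -1], [-0.55, -0.8, 0.2, 0, 0, 0, -1], [-0.28, -0.99, 0.3, 0, 0, 0, -1]]]}}

```text
clock: 1.3
position: [479.2, 309.4, 215.9]
tcp_rot: [-0.085, 3.138, 0.001]
force: [1.0, -0.6, 0.4]
gripper_width: -0.0
finger_force: 0.0
```

Run:
```python
from h import *
shot('wrist','w1'); s=arm.get_state(); print(s['clock'],s['position'],s['gripper_width'],s['force'])
im,d,K,T=load('w1'); print(np.round(T,2))
rel([478,307,150],np.pi/2+.055)
```

```text
1.35 [479.22198547 302.8512134  211.93709531] -0.028175637964360466 [ 0.50578853 -1.60966541 -2.74410034]
[[-5.0000e-02 -9.5000e-01 -3.0000e-01  4.0200e+02]
 [ 1.0000e+00 -5.0000e-02 -2.0000e-02  3.0465e+02]
 [ 0.0000e+00 -3.0000e-01  9.5000e-01  3.4923e+02]
 [ 0.0000e+00  0.0000e+00  0.0000e+00  1.0000e+00]]
turn units [-0.05 -0.02 -0.04] shift in target axes [0.02 0.08 1.24]
```

View pics/w1.png

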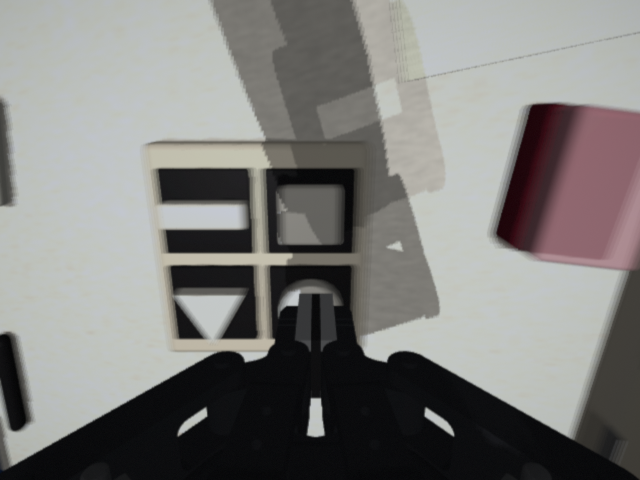

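The wrist view shows square (311,215), bar (204,216), triangle (210,310) and round partly hidden at (312,300), which matches the top view. I'll check the positions by ray.

Run:
```python
from h import *
shot('wrist','w2')
im,d,K,T=load('w2'); s=arm.get_state(); print(s['position'])
g=cv2.cvtColor(im,cv2.COLOR_RGB2GRAY)
for nm,(a,b,c,e) in {'sq':(272,176,350,252),'bar':(158,172,250,252),'tri':(170,268,252,338)}.items():
    r=g[b:e,a:c]; t,m=cv2.threshold(r,0,255,cv2.THRESH_OTSU)
    n,l,st,ce=cv2.connectedComponentsWithStats(m); i=1+np.argmax(st[1:,4]); uv=ce[i]+[a,b]
    print(nm,np.round(uv,1),st[i],np.round(onplane(uv,52,K,T)[0],1))
rel([478,307,100],np.pi/2+.055)
```

```text
[477.67863421 305.72998278 212.31517988]
sq [322.2 216.5] [  23   11   55   60 3279] [475.9 306.8  52. ]
bar [194.7 217.2] [   0    0   92   80 3210] [481.7 206.5  52. ]
tri [221.7 312.8] [  18   29   64   41 1751] [564.9 225.7  52. ]
turn units [-0.03 -0.04 -0.06] shift in target axes [-0.01  0.03  2.25]
```

>>> {"api": "send_rows", "payload": {"rows": [[[0, 0, 0.9, 0, 0, 0, -1], [0, 0, 0.9, 0, 0, 0, -1], [0, 0, 0.8, 0, 0, 0, -1], [0, 0, 0.3, 0, 0, 0, -1], [0, 0, 0, 0, 0, 0, -1], [0, 0, 0, 0, 0, 0, -1]]]}}

```text
clock: 2.0
position: [478.0, 311.7, 71.9]
tcp_rot: [-0.086, 3.138, 0.001]
force: [-0.4, 0.7, 0.6]
gripper_width: 0.1
finger_force: 0.0
```

>>> {"api": "send_rows", "payload": {"rows": [[[0, -0.06, 0.1, 0, 0, 0, -1], [0, 0, 0.1, 0, 0, 0, -1], [0, 0, 0.06, 0, 0, 0, -1], [0, 0, 0, 0, 0, 0, -1], [0, 0, 0, 0, 0, 0, -1]]]}}

```text
clock: 2.5
position: [478.0, 308.1, 58.2]
tcp_rot: [-0.086, 3.139, 0.001]
force: [-0.1, -0.9, 2.3]
gripper_width: 0.1
finger_force: 1.2
```

>>> {"api": "send_rows", "payload": {"rows": [[[0, 0, 0.06, 0, 0, 0, -1], [0, 0, 0.05, 0, 0, 0, -1], [0, 0, 0, 0, 0, 0, -1], [0, 0, 0, 0, 0, 0, -1]]]}}

```text
clock: 2.9
position: [478.1, 308.2, 54.0]
tcp_rot: [-0.086, 3.139, 0.0]
force: [-3.2, -1.7, 11.7]
gripper_width: -0.4
finger_force: 5.9
```

>>> {"api": "send_rows", "payload": {"rows": [[[0, 0, 0.03, 0, 0, 0, -1], [0, 0, 0, 0, 0, 0, -1], [0, 0, -0.4, 0, 0, 0, -1], [0, 0, -0.4, 0, 0, 0, -1], [-0.6, 0, 0, 0, 0, 0, -1], [-0.6, 0, 0, 0, 0, 0, -1], [-0.52, 0, 0, 0, 0, 0, -1], [0, 0, 0, 0, 0, 0, -1], [0, 0, 0, 0, 0, 0, -1]]]}}

```text
clock: 3.8
position: [562.3, 312.3, 89.0]
tcp_rot: [0.085, -3.138, 0.001]
force: [-0.5, 0.0, 0.5]
gripper_width: -0.1
finger_force: 0.0
```

>>> {"api": "send_rows", "payload": {"rows": [[[0, 0, 0.3, 0, 0, 0, -1], [0, 0, 0.2, 0, 0, 0, -1], [0, 0, 0.1, 0, 0, 0, -1], [0, 0, 0.08, 0, 0, 0, -1], [0, 0, 0.06, 0, 0, 0, -1], [0, 0, 0.04, 0, 0, 0, -1], [0, 0, 0, 0, 0, 0, -1], [0, 0, 0, 0, 0, 0, -1]]]}}

```text
clock: 4.6
position: [562.2, 312.6, 53.9]
tcp_rot: [0.087, -3.137, 0.002]
force: [-8.4, -2.3, 12.6]
gripper_width: 0.1
finger_force: 6.7
```

>>> {"api": "send_rows", "payload": {"rows": [[[0, 0, 0.03, 0, 0, 0, -1], [0, 0, 0, 0, 0, 0, -1], [0, 0, -0.4, 0, 0, 0, -1], [0, 0, -0.4, 0, 0, 0, -1], [0.6, -0.6, 0, 0, 0, 0, -1], [0.6, -0.6, 0, 0, 0, 0, -1], [0.5, -0.59, 0, 0, 0, 0, -1], [0, 0, 0, 0, 0, 0, -1], [0, 0, 0, 0, 0, 0, -1], [0, 0, 0, 0, 0, 0, -1]]]}}

```text
clock: 5.6
position: [484.5, 219.2, 90.6]
tcp_rot: [-0.086, 3.138, 0.001]
force: [-0.5, 0.4, 0.5]
gripper_width: 0.0
finger_force: 0.0
```

Run:
```python
from h import *
shot('wrist','w3')
rel([484,219,60],np.pi/2+.055)
s=arm.get_state(); print(s['position'])
```

```text
turn units [ 0.    0.02 -0.  ] shift in target axes [ 0.01 -0.01  0.61]
[484.53626845 219.31495148  90.60099856]
```

View pics/w3.png

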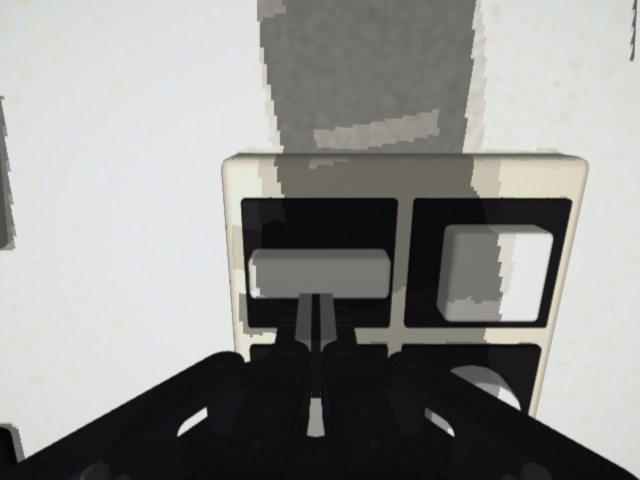

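The wrist view shows the bar key at (320,273), in line with the shut fingers. Pressing it now.

>>> {"api": "send_rows", "payload": {"rows": [[[0, 0, 0.3, 0, 0, 0, -1], [0, 0, 0.2, 0, 0, 0, -1], [0, 0, 0.1, 0, 0, 0, -1], [0, 0, 0.08, 0, 0, 0, -1], [0, 0, 0.06, 0, 0, 0, -1], [0, 0, 0.04, 0, 0, 0, -1], [0, 0, 0, 0, 0, 0, -1], [0, 0, 0, 0, 0, 0, -1]]]}}

```text
clock: 6.45
position: [482.4, 218.7, 53.8]
tcp_rot: [0.087, -3.136, 0.002]
force: [-11.5, -3.3, 21.0]
gripper_width: -0.1
finger_force: 10.6
```

Run:
```python
from h import *
im,d,K,T=load('w3'); print(onplane([[320,270],[250,250],[389,250]],52,K,T).round(1))
# incubator from the top view
im,d,K,T=load('top1'); C=cloud(d,K,T)
h=cv2.cvtColor(im,cv2.COLOR_RGB2HSV); g=cv2.cvtColor(im,cv2.COLOR_RGB2GRAY)
z=C[...,2]; reg=np.zeros_like(g); reg[185:295,325:435]=1
m=((z>65)&(z<125)&(reg>0)).astype(np.uint8); m=cv2.morphologyEx(m,cv2.MORPH_OPEN,np.ones((3,3),np.uint8))
cs,_=cv2.findContours(m,0,1); k=max(cs,key=cv2.contourArea); rc=cv2.minAreaRect(k)
B=onplane(cv2.boxPoints(rc),85,K,T); print('box',B.round(1).tolist(), rc)
c=B.mean(0); print('centre',c.round(1))
```

```text
[[477.8 220.7  52. ]
 [469.3 187.   52. ]
 [465.8 252.9  52. ]]
box [[470.1, -88.1, 85.0], [685.0, -117.7, 85.0], [654.0, -348.1, 85.0], [439.6, -316.6, 85.0]] ((381.5880126953125, 238.66574096679688), (70.41382598876953, 65.85062408447266), 7.253194808959961)
centre [ 562.2 -217.6   85. ]
```

>>> {"api": "send_rows", "payload": {"rows": [[[0, 0, -0.5, 0, 0, 0, -1], [0, 0, -0.7, 0, 0, 0, -1], [0, -0.86, -0.35, 0, 0, 0, -1], [0, -0.86, -0.35, 0, 0, 0, -1], [0, -0.86, -0.35, 0, 0, 0, -1], [0, -0.86, -0.35, 0, 0, 0, -1], [0, -0.86, -0.35, 0, 0, 0, -1], [0, -0.86, -0.35, 0, 0, 0, -1], [0, -0.86, -0.35, 0, 0, 0, -1], [0, -0.86, -0.35, 0, 0, 0, -1], [0, -0.86, -0.1, 0, 0, 0.8, -1], [0, -0.8, 0, 0, 0, 0.8, -1]]]}}

```text
clock: 7.65
position: [503.3, -210.4, 257.5]
tcp_rot: [0.222, 3.13, -0.003]
force: [0.3, -0.1, -0.2]
gripper_width: -0.1
finger_force: 0.0
```

>>> {"api": "send_rows", "payload": {"rows": [[[0, 0, 0, 0, 0, 0, -1], [0, 0, 0, 0, 0, 0, -1], [0, 0, 0, 0, 0, 0, -1], [0, 0, 0, 0, 0, 0, -1]]]}}

```text
clock: 8.05
position: [502.6, -206.5, 255.6]
tcp_rot: [-0.212, -3.134, -0.001]
force: [-0.7, 0.3, 0.7]
gripper_width: -0.2
finger_force: 0.0
```

Run:
```python
from h import *
shot('wrist','w4'); s=arm.get_state(); print(s['clock'],s['position'],s['force'])
im,d,K,T=load('top1')
print('knob top',onplane([[371.2,234.7],[370.5,262]],145,K,T).round(1))
```

```text
8.1 [ 502.66084621 -206.50227356  255.67352677] [-0.33235366 -0.22964841 -0.05963285]
knob top [[ 572.8 -176.3  145. ]
 [ 486.8 -173.   145. ]]
```

View pics/w4.png

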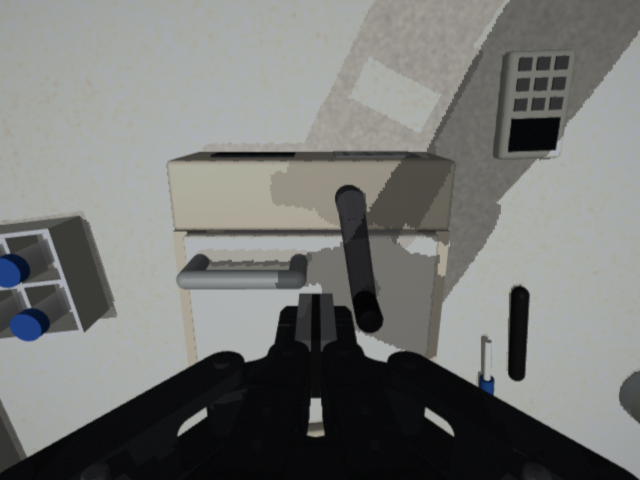

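The wrist view (up is towards the robot, left is -y) shows the knob top at (371,318), the pivot end of the lever at (349,193), the handle from (188,280) to (300,278), and the front deck edge from (170,160) to (453,160).

Run:
```python
from h import *
im,d,K,T=load('w4'); C=cloud(d,K,T)
print('knob',onplane([[371,318]],145,K,T).round(1)); print('pivot end',onplane([[349,190],[349,200]],110,K,T).round(1))
Hd=onplane([[188,280],[300,278]],133,K,T); print('handle',Hd.round(1),Hd.mean(0).round(1),np.arctan2(*(Hd[1]-Hd[0])[[0,1]]))
E=onplane([[172,160],[452,160]],85,K,T); print('front edge',E.round(1),'yaw',np.arctan2(E[1,0]-E[0,0],E[1,1]-E[0,1]),E.mean(0))
L=onplane([[185,232],[440,232]],85,K,T); print('lid edge',L.round(1))
z=C[...,2]; m=(z>126)&(z<150); m[:,320:]=0; m[300:]=0; P=C[m]; print('handle cloud',len(P),P.mean(0),P.min(0),P.max(0))
z=C[...,2]; m=(z>138)&(z<152); m[:,:345]=0; m[:280]=0;m[340:]=0; m[:,395:]=0; P=C[m]; print('knob cloud',len(P),P.mean(0),np.ptp(P,axis=0))
```

```text
knob [[ 566.9 -175.4  145. ]]
pivot end [[ 479.9 -178.6  110. ]
 [ 487.3 -179.4  110. ]]
handle [[ 525.  -302.7  133. ]
 [ 534.5 -222.2  133. ]] [ 529.7 -262.4  133. ] 0.11722075633433382
front edge [[ 442.6 -311.1   85. ]
 [ 472.2  -94.8   85. ]] yaw 0.13608469160758746 [ 457.36932961 -202.92556912   85.        ]
lid edge [[ 501.1 -314.9   85. ]
 [ 529.7 -106.3   85. ]]
handle cloud 2565 [ 528.00711073 -263.18102466  137.07434955] [ 517.3145847  -310.27797477  126.01347501] [ 541.79175916 -217.8363929   141.29708396]
knob cloud 575 [ 569.32859457 -176.47933254  143.12088828] [19.8415879  19.76810097  7.79459098]
```

>>> {"api": "send_rows", "payload": {"rows": [[[0, 0, 0, 0, 0, 1, -0.1], [0, 0, 0, 0, 0, 1, -0.1], [0, 0, 0, 0, 0, 1, -0.1], [0, 0, 0, 0, 0, 1, -0.1], [0, 0, 0, 0, 0, 1, -0.1], [0, 0, 0, 0, 0, 1, -0.1], [0, 0, 0, 0, 0, 1, -0.1], [0, 0, 0, 0, 0, 1, -0.1], [0, 0, 0, 0, 0, 1, -0.1], [0, 0, 0, 0, 0, 1, -0.1], [0, 0, 0, 0, 0, 1, -0.1], [0, 0, 0, 0, 0, 1, -0.1]]]}}

```text
clock: 9.3
position: [502.7, -206.7, 255.9]
tcp_rot: [2.232, 2.211, 0.0]
force: [-0.3, -0.3, 0.4]
gripper_width: 38.6
finger_force: 0.0
```

>>> {"api": "send_rows", "payload": {"rows": [[[0, 0, 0, 0, 0, 1, -0.1], [0, 0, 0, 0, 0, 1, -0.1], [0, 0, 0, 0, 0, 1, -0.1], [0, 0, 0, 0, 0, 1, -0.1], [0, 0, 0, 0, 0, 1, -0.1], [0, 0, 0, 0, 0, 1, -0.1], [0, 0, 0, 0, 0, 1, -0.1], [0, 0, 0, 0, 0, 1, -0.1], [0, 0, 0, 0, 0, 1, -0.1], [0, 0, 0, 0, 0, 1, -0.1], [0, 0, 0, 0, 0, 1, -0.1], [0, 0, 0, 0, 0, 1, -0.1]]]}}

```text
clock: 10.5
position: [502.7, -206.7, 255.9]
tcp_rot: [3.136, 0.19, 0.0]
force: [0.1, -0.1, 0.0]
gripper_width: 38.5
finger_force: 0.0
```

>>> {"api": "send_rows", "payload": {"rows": [[[0, 0, 0, 0, 0, 1, -0.1], [0, 0, 0, 0, 0, 0, -0.1], [0, 0, 0, 0, 0, 0, -0.1]]]}}

```text
clock: 10.8
position: [502.7, -207.1, 255.9]
tcp_rot: [3.141, 0.012, 0.0]
force: [-1.2, 0.4, -0.2]
gripper_width: 38.4
finger_force: 0.0
```

Run:
```python
from h import *
s=arm.get_state(); print(s['clock'],s['position'],s['gripper_width'],s['joint_positions'].round(2) if hasattr(s['joint_positions'],'round') else s['joint_positions'])
rel([568,-176,122],-np.pi/2)
```

```text
10.8 [ 502.66917163 -207.11896414  255.88936741] 38.415321806102476 [-0.58 -0.02  1.88  0.    1.28  0.99]
turn units [ 0.   -0.    0.07] shift in target axes [ 1.31 -0.62  2.68]
```

Shift over the knob first, then part of the way down. The fingertips stay clear of the 145 mm knob top until I have checked.

>>> {"api": "send_rows", "payload": {"rows": [[[0.4, -0.2, 0, 0, 0, 0, -0.1], [0.5, -0.22, 0, 0, 0, 0, -0.1], [0.41, -0.2, 0.3, 0, 0, 0, -0.1], [0, 0, 0.6, 0, 0, 0, -0.1], [0, 0, 0.7, 0, 0, 0, -0.1], [0, 0, 0, 0, 0, 0, -0.1], [0, 0, 0, 0, 0, 0, -0.1], [0, 0, 0, 0, 0, 0, -0.1]]]}}

```text
clock: 11.6
position: [569.1, -177.1, 178.3]
tcp_rot: [3.14, 0.008, 0.005]
force: [0.6, -0.2, 0.5]
gripper_width: 38.4
finger_force: 0.0
```

Run:
```python
from h import *
s=arm.get_state(); print(s['clock'],s['position'],s['gripper_width'])
shot('wrist','w5')
rel([568,-176,122],-np.pi/2)
```

```text
11.6 [ 569.081268   -177.10511846  178.34075943] 38.4483176230035
turn units [ 0.02 -0.03  0.04] shift in target axes [-0.02 -0.02  1.13]
```

View pics/w5.png

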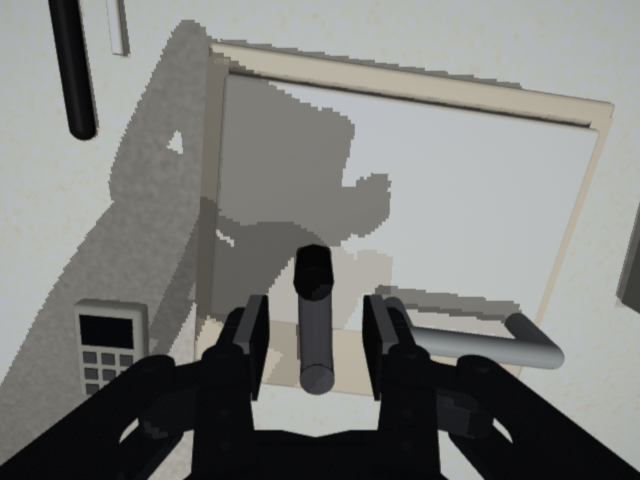

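The knob (314,275) is centred between the fingers at x≈250 and x≈385, and the handle is clear. Lowering.

>>> {"api": "send_rows", "payload": {"rows": [[[0, 0, 0.4, 0, 0, 0, -0.1], [0, 0, 0.4, 0, 0, 0, -0.1], [0, 0, 0.3, 0, 0, 0, -0.1], [0, 0, 0, 0, 0, 0, -0.1], [0, 0, 0, 0, 0, 0, -0.1]]]}}

```text
clock: 12.15
position: [568.4, -176.8, 121.7]
tcp_rot: [3.141, 0.007, 0.002]
force: [0.1, 0.2, 0.5]
gripper_width: 38.7
finger_force: 0.0
```

Run:
```python
from h import *
# arc rows: pivot P, start yaw -pi/2 (lever world angle 0); per-row turn -1 unit tool z = +0.12 rad world
P=np.array([489,-177.]); p=np.array([568,-176.]); a0=np.arctan2(*(p-P)[::-1]); r=np.hypot(*(p-P)); print(a0,r)
# shift occurs in axes before the row's turn; tool x = radial, tool y = -tangential
for w in (.12,): print('tool x',r*(np.cos(w)-1)/50,'tool y',-r*np.sin(w)/50)
s=arm.get_state(); print(s['position'],s['force'],s['gripper_width'])
```

```text
0.012657551834051962 79.00632886041473
tool x -0.01136326561368877 tool y -0.18916044035349
[ 568.35342358 -176.81549774  121.70512467] [0.12690337 0.24530592 0.53483311] 38.654520110247844
```

>>> {"api": "send_rows", "payload": {"rows": [[[0, 0, -0.08, 0, 0, 0, -0.43], [0, 0, 0, 0, 0, 0, -0.43], [0, 0, 0, 0, 0, 0, -0.43], [-0.005, -0.126, 0, 0, 0, -0.67, -0.43], [-0.005, -0.126, 0, 0, 0, -0.67, -0.43], [-0.005, -0.126, 0, 0, 0, -0.67, -0.43], [-0.005, -0.126, 0, 0, 0, -0.67, -0.43], [-0.005, -0.126, 0, 0, 0, -0.67, -0.43], [-0.005, -0.126, 0, 0, 0, -0.67, -0.43]]]}}

```text
clock: 13.05
position: [559.0, -140.4, 125.4]
tcp_rot: [3.046, 0.762, 0.001]
force: [-0.4, -1.5, -0.1]
gripper_width: 24.5
finger_force: 0.4
```

>>> {"api": "send_rows", "payload": {"rows": [[[-0.005, -0.126, 0, 0, 0, -0.67, -0.43], [-0.005, -0.126, 0, 0, 0, -0.67, -0.43], [-0.005, -0.126, 0, 0, 0, -0.67, -0.43], [-0.005, -0.126, 0, 0, 0, -0.67, -0.43], [-0.005, -0.126, 0, 0, 0, -0.67, -0.43], [-0.005, -0.126, 0, 0, 0, -0.67, -0.43], [-0.005, -0.126, 0, 0, 0, -0.67, -0.43], [-0.005, -0.126, 0, 0, 0, -0.67, -0.43], [-0.005, -0.126, 0, 0, 0, -0.67, -0.43], [-0.005, -0.126, 0, 0, 0, -0.67, -0.43], [-0.005, -0.126, 0, 0, 0, -0.67, -0.43], [-0.005, -0.126, 0, 0, 0, -0.67, -0.43]]]}}

```text
clock: 14.25
position: [499.2, -99.2, 125.5]
tcp_rot: [2.345, 2.088, 0.001]
force: [1.2, -0.0, 0.2]
gripper_width: 24.1
finger_force: 0.4
```

>>> {"api": "send_rows", "payload": {"rows": [[[0, 0, 0, 0, 0, 0, -0.43], [0, 0, 0, 0, 0, 0, -0.43]]]}}

```text
clock: 14.45
position: [499.0, -99.0, 125.2]
tcp_rot: [2.351, 2.082, 0.001]
force: [0.5, -0.6, 0.8]
gripper_width: 24.4
finger_force: 0.0
```

Run:
```python
from h import *
s=arm.get_state(); p=s['position']; print(p,s['force'],np.arctan2(p[1]+177,p[0]-489)+.137)
shot('wrist','w6'); shot('top','t6')
```

```text
[499.04218875 -98.98359795 125.17695021] [ 0.49877906 -0.63222759  0.76570917] 1.5797812960356779
```

View pics/w6.png

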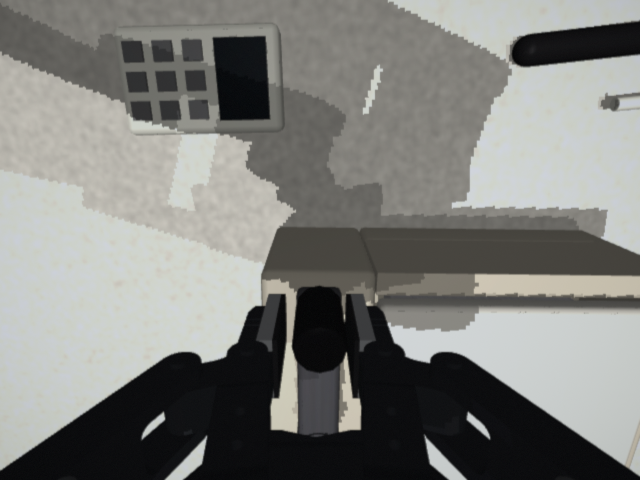

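>>> {"api": "send_rows", "payload": {"rows": [[[0, 0, 0, 0, 0, 0, -0.2], [0, 0, -0.4, 0, 0, 0, -0.2], [0, 0, -0.6, 0, 0, 0, -0.2], [0, 0, -0.6, 0, 0, 0, 0.1], [0, 0, 0, 0, 0, 0, 0.1], [0, 0, 0, 0, 0, 0, 0.1]]]}}

```text
clock: 15.15
position: [499.3, -99.1, 205.5]
tcp_rot: [2.349, 2.084, 0.001]
force: [-1.0, 0.1, -0.0]
gripper_width: 47.2
finger_force: 0.0
```

Run:
```python
from h import *
rel([529.5,-263,122],-.137); s=arm.get_state(); print(s['position'],s['gripper_width'])
im,d,K,T=load('t6'); c=im[190:290,330:430]
```

```text
turn units [0.01 0.   0.14] shift in target axes [-3.17  1.05  1.67]
[499.30572216 -99.08802084 205.52350803] 47.1990859028796
```

>>> {"api": "send_rows", "payload": {"rows": [[[0, 0, 0, 0, 0, 0.14, 0.1], [-0.8, 0.27, 0, 0, 0, 0, 0.1], [-0.8, 0.27, 0, 0, 0, 0, 0.1], [-0.8, 0.26, 0, 0, 0, 0, 0.1], [-0.77, 0.25, 0, 0, 0, 0, 0.1], [0, 0, 0.3, 0, 0, 0, 0.1], [0, 0, 0.3, 0, 0, 0, 0.1], [0, 0, 0, 0, 0, 0, 0.1], [0, 0, 0, 0, 0, 0, 0.1]]]}}

```text
clock: 16.05
position: [528.5, -261.2, 173.0]
tcp_rot: [-2.363, -2.064, 0.001]
force: [0.7, 0.6, 0.6]
gripper_width: 47.1
finger_force: 0.0
```

Run:
```python
from h import *
shot('wrist','w7'); rel([529.5,-263,122],-.137); s=arm.get_state(); print(s['position'],s['gripper_width'],s['joint_positions'])
```

```text
turn units [-0.01 -0.01  0.02] shift in target axes [-0.03  0.01  1.05]
[ 529.12265094 -261.6585539   174.2591541 ] 46.80372412390966 [-6.31069593e-01  1.64094173e-01  1.84533167e+00  1.12772403e-04
  1.13353584e+00 -4.96306334e-01]
```

View pics/w7.png

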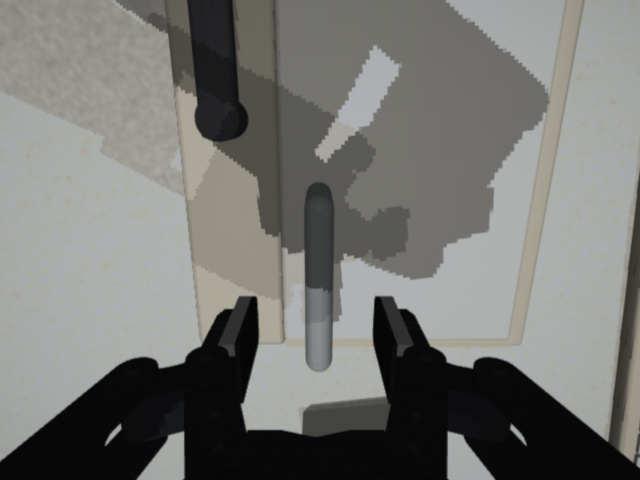

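The handle (318,190–368) is centred between the fingers, and the latch lies along the front deck. Lowering and gripping.

>>> {"api": "send_rows", "payload": {"newtons": 30, "rows": [[[0, 0, 0.4, 0, 0, 0, 0.1], [0, 0, 0.4, 0, 0, 0, 0.1], [0, 0, 0.24, 0, 0, 0, 0.1], [0, 0, 0, 0, 0, 0, 0.1], [0, 0, 0, 0, 0, 0, -1], [0, 0, 0, 0, 0, 0, -1], [0, 0, 0, 0, 0, 0, -1], [0, 0, 0, 0, 0, 0, -1], [0, 0, 0, 0, 0, 0, -1]]]}}

```text
clock: 17.0
position: [529.6, -263.5, 124.4]
tcp_rot: [2.367, 2.065, -0.0]
force: [-2.4, 1.3, 5.7]
gripper_width: 12.4
finger_force: 29.6
```

Run:
```python
from h import *
s=arm.get_state(); print(s['position'],s['gripper_width'],s['finger_force'],s['force'])
# handle arc about hinge: rows in tool axes (y=incubator x, z=down), step 4 deg
th=np.radians(np.arange(0,73,4)); x=-120*np.cos(th)+48*np.sin(th); z=120*np.sin(th)+48*np.cos(th)
for a,dy,dz in zip(np.degrees(th[1:]),np.diff(x)/50,-np.diff(z)/50): print(round(a),round(dy,3),round(dz,3))
```

```text
[ 529.59797748 -263.4512643   124.35431042] 12.422711573061875 29.557461440563202 [-2.36970449  1.30779157  5.7316732 ]
4 0.073 -0.165
8 0.084 -0.16
12 0.095 -0.153
16 0.106 -0.146
20 0.115 -0.139
24 0.125 -0.13
28 0.134 -0.121
32 0.142 -0.112
36 0.149 -0.101
40 0.156 -0.091
44 0.162 -0.08
48 0.167 -0.068
52 0.171 -0.056
56 0.175 -0.044
60 0.178 -0.032
64 0.179 -0.019
68 0.18 -0.007
72 0.18 0.006
```

>>> {"api": "send_rows", "payload": {"rows": [[[0, 0.073, -0.165, 0, 0, 0, -1], [0, 0.084, -0.16, 0, 0, 0, -1], [0, 0.095, -0.153, 0, 0, 0, -1], [0, 0.106, -0.146, 0, 0, 0, -1], [0, 0.115, -0.139, 0, 0, 0, -1], [0, 0.125, -0.13, 0, 0, 0, -1]]]}}

```text
clock: 17.6
position: [555.1, -266.8, 167.1]
tcp_rot: [-2.358, -2.059, 0.013]
force: [-13.9, -0.1, 4.0]
gripper_width: 13.0
finger_force: 29.4
```

>>> {"api": "send_rows", "payload": {"rows": [[[0, 0.134, -0.121, 0, 0, 0, -1], [0, 0.142, -0.112, 0, 0, 0, -1], [0, 0.149, -0.101, 0, 0, 0, -1], [0, 0.156, -0.091, 0, 0, 0, -1], [0, 0.162, -0.08, 0, 0, 0, -1], [0, 0.167, -0.068, 0, 0, 0, -1]]]}}

```text
clock: 18.2
position: [603.1, -273.4, 200.0]
tcp_rot: [-2.365, -2.063, 0.005]
force: [-8.9, -0.1, 7.7]
gripper_width: 12.7
finger_force: 30.6
```

>>> {"api": "send_rows", "payload": {"rows": [[[0, 0.171, -0.056, 0, 0, 0, -1], [0, 0.175, -0.044, 0, 0, 0, -1], [0, 0.178, -0.032, 0, 0, 0, -1], [0, 0.179, -0.019, 0, 0, 0, -1], [0, 0.18, -0.007, 0, 0, 0, -1], [0, 0.09, 0, 0, 0, 0, -1], [0, 0, 0, 0, 0, 0, -1], [0, 0, 0, 0, 0, 0, -1]]]}}

```text
clock: 19.0
position: [653.6, -280.2, 207.1]
tcp_rot: [2.365, 2.063, 0.003]
force: [-1.9, 0.7, 5.6]
gripper_width: 13.1
finger_force: 30.9
```

Run:
```python
from h import *
s=arm.get_state(); print(s['position'],s['gripper_width'],s['force'])
shot('scene','s8')
im,_,_,_=load('s8'); cv2.imwrite('pics/s8c.png',cv2.resize(im[140:300,180:380],None,fx=3.5,fy=3.5,interpolation=cv2.INTER_CUBIC)[:,:,::-1])
```

```text
[ 653.5732803  -280.24479312  207.13607178] 13.128445210571597 [-1.86221107  0.74712736  5.62336473]
```

View pics/s8c.png

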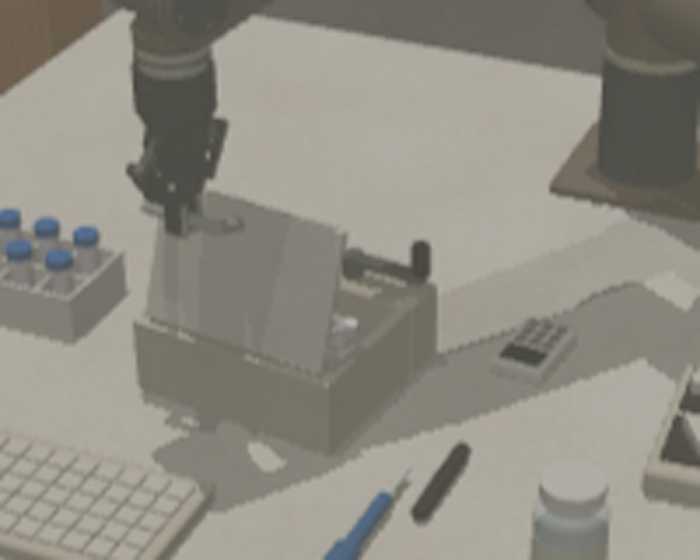

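The scene view shows the lid held open at roughly 70° and the latch lever along the front. Releasing with a small opening and withdrawing straight up.

>>> {"api": "send_rows", "payload": {"rows": [[[0, 0, 0, 0, 0, 0, -0.48], [0, 0, 0, 0, 0, 0, -0.48], [0, 0, 0, 0, 0, 0, -0.48], [0, 0, -0.2, 0, 0, 0, -0.48], [0, 0, -0.3, 0, 0, 0, -0.48], [0, 0, -0.5, 0, 0, 0, -0.48], [0, 0, -0.7, 0, 0, 0, -0.48], [0, 0, -0.7, 0, 0, 0, -0.48], [0, 0, -0.7, 0, 0, 0, -0.48], [0, 0, 0, 0, 0, 0, -0.48], [0, 0, 0, 0, 0, 0, -0.48]]]}}

```text
clock: 20.15
position: [652.7, -280.1, 362.1]
tcp_rot: [2.364, 2.062, 0.002]
force: [0.8, -0.4, -0.4]
gripper_width: 22.0
finger_force: 0.0
```

Run:
```python
from h import *
s=arm.get_state(); print(s['clock'],s['position'],s['gripper_width'],s['force'])
im,d=shot('scene','s9'); _,_,K,T=load('s9'); C=cloud(d,K,T)
o=np.array([524.6,-212.4]); c,sn=np.cos(-.137),np.sin(-.137)
L=(C[...,:2]-o)@np.array([[c,-sn],[sn,c]]); x,y,z=L[...,0],L[...,1],C[...,2]
m=(y>-5)&(y<90)&(x>60)&(x<140)&(z>110)&(z<215); print('lid pts',m.sum()); 
f=np.polyfit(z[m],x[m],1); print('lid deg',np.degrees(np.arctan2(1,-f[0])))
m=(z>112)&(z<150)&(x<0)&(x>-70)&(abs(y)<140); print('knob local',np.median(x[m]),np.median(y[m]),m.sum())
cv2.imwrite('pics/s9c.png',cv2.resize(im[140:300,180:380],None,fx=3.5,fy=3.5,interpolation=cv2.INTER_CUBIC)[:,:,::-1])
```

```text
20.15 [ 652.67740678 -280.14190491  362.09811855] 22.031988168911376 [ 0.75751483 -0.37957179 -0.4364639 ]
lid pts 0Traceback (most recent call last):
  File "<stdin>", line 7, in <module>
    raise TypeError("expected non-empty vector for x")
TypeError: expected non-empty vector for x
```

Run:
```python
from h import *
im,d,K,T=load('s9'); C=cloud(d,K,T); print((d>0).mean())
for v,u in [(215,255),(230,250),(225,235),(213,300)]: print(C[v,u].round(0),d[v,u])
cv2.imwrite('pics/s9c.png',cv2.resize(im[140:300,180:380],None,fx=3.5,fy=3.5,interpolation=cv2.INTER_CUBIC)[:,:,::-1])
```

```text
0.9954329427083334
[1288.  130.  608.] 929.22144
[1286.  117.  572.] 953.677
[1287.   87.  576.] 960.1574
[1288.  214.  631.] 892.79694
```

View pics/s9c.png

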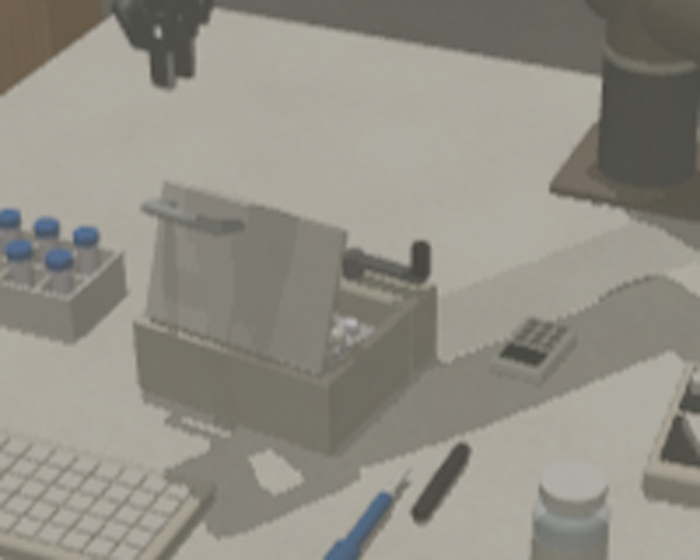

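Run:
```python
from h import *
im,d=shot('top','t9'); _,_,K,T=load('t9'); C=cloud(d,K,T)
o=np.array([524.6,-212.4]); c,sn=np.cos(-.137),np.sin(-.137)
L=(C[...,:2]-o)@np.array([[c,-sn],[sn,c]]); x,y,z=L[...,0],L[...,1],C[...,2]
m=(y>0)&(y<90)&(x>40)&(x<150)&(z>95)&(z<235); i=m&(z>z[m].max()-12); print('lid top edge',m.sum(),x[i].mean(),z[m].max(),np.percentile(z[m],95))
m=(z>125)&(z<160)&(x<10)&(x>-80)&(abs(y)<140); print('knob',x[m].mean(),y[m].mean(),m.sum())
for n,p in {'closed':0,'60':60,'70':70}.items(): a=np.radians(p); print(n,'front edge top',134-142*np.cos(a)+12*np.sin(a),85+142*np.sin(a)+12*np.cos(a))
```

```text
lid top edge 399 90.41312465453737 228.47899368513345 223.64474037581795
knob -40.35137549899384 109.79443050158324 33
closed front edge top -8.0 97.0
60 front edge top 73.39230484541325 213.97560733739027
70 front edge top 96.70945109718593 222.540593871507
```

The top view puts the lid at about 70° and the knob at local (-40,110), which is a latch angle of 1.57. The arm is clear, so I'm handing in.

```bash
python3 -c "
from h import *
print(workorder.sign_off())"
```

```text
the job is handed in; nothing more can be done
None
```

I handed the job in at about 20 s: the square, round and bar keys were pressed to their stops in that order, the latch is at about 1.57 rad, the lid stands at about 70°, the triangular key was never touched, and the arm is clear.

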